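Stop down a lens and measure it on the lens checker

TASK

Set the lens down gently, upright and fully home, in the square nest of the lens checker, and let go of it. Then turn its silver click-stopped ring until the black index line stands at the orange mark, let the ring click in there and let go; finally press the green key on the checker firmly with the fingertips to start the measurement. Do not tip the lens over or drop it, and leave the bottle, the loupe and the black ring on the bench where they are.

Things in the scene. Friction and masses are not known exactly. Their poses are not given: they have to be found in the camera images.
- lens: Black lens standing upright, front glass up, 80 mm tall, 0.4 to 0.6 kg. Origin: centre of the underside; z up its axis. From below: square silver plate 68 x 68 x 8 mm (sides along lens x, y); black barrel 52 mm across to z = 25; silver ribbed aperture ring 66 mm across, z = 25 to 43, bevelled above to z = 47; fixed black scale cone, z = 48 to 54; fixed black nose, z = 54 to 80.
- aperture_ring (a joint): Angle of the silver ring (rad, counter-clockwise from above): its black index line stands at this angle from the lens's x axis. Range 0 to 1.745; clicks every 0.349 (20 degrees), one at each scale mark; the orange mark is at 1.396. Starts between 0 and 0.6. About 0.1 N m to pass a click; let go, it snaps to the nearest. Out of the nest the lens turns along with it.
- index_line (a point): Middle of the black index line on the ring's bevel, 31 mm from the lens axis, 45 mm above the lens's underside.
- orange_mark (a point): Middle of the orange mark on the fixed scale cone, 24 mm from the lens axis, 51 mm above the lens's underside. The cone has six marks at 0, 20 .. 100 degrees counter-clockwise from the lens's x axis: narrow white ones and this wide orange one (10 x 5 mm) at 80 degrees, the fifth.
- lens_nose (a point): Point on the lens axis, 67 mm above its underside, mid-height of the fixed front barrel (nose), which is 38 mm in diameter and 26 mm tall: a good place to carry the lens by.
- checker: Lens checker, a low white instrument fixed on the bench, 150 (x) x 260 (y) mm, top 38 mm above the bench. Origin: centre of its underside; its front faces its own -x. On its +y half a dark nest block, 108 x 108 mm, top at z = 52; on its -y half a dark keypad with a display, top at z = 40.
- nest (a point): Centre of the floor of the square nest, 43 mm above the bench, where the lens's underside rests. The pocket is 72 x 72 mm, sides along the checker's x and y, 9 mm deep with a 3 mm chamfer; the lens plate (68 mm) has 2 mm to spare on each side and may sit any of the four ways round.
- key_top (a point): Centre of the top of the green membrane key (32 x 40 mm, white triangle), 42 mm above the bench, almost flush. It gives only about 1 mm downward, from 2 N, fully down at 6 N, and takes a press of more than 3 N. It lies 36 mm in front of and 92 mm to the -y side of the checker's origin, 161 mm from the nest's centre.
- measure_key: The green membrane key itself; origin at the centre of its underside, 2.6 mm below its top.
- solvent_bottle: White bottle with a yellow label, 61 mm across, 113 mm tall, standing on the bench behind the work. Origin: centre of its underside. Bystander.
- loupe: Small black loupe, 33 mm across, 32 mm tall, standing on the bench. Origin: centre of its underside. Bystander.
- adapter_ring: Flat black ring, 63 mm across, 16 mm tall, lying on the bench. Origin: centre of its underside. Bystander.
Things that resemble listed ones, but are neither listed nor needed, are in the scene too. Leave any brown look-alike of the lens alone.

How it is judged:
By the outcome, as a careful person would: the job done as asked, in the order asked, and still so for the second after the job is handed in, with the robot touching nothing.
It also fails if it takes over 51 s, if anything falls off the work surface, if the arm or the gripper's body presses on something with over 40 N, if the wrist force passes 120 N, or if a joint passes its speed limit or range.

ROBOT

A 7-joint arm with a two-finger parallel gripper is mounted at the origin on a cart in front of the work surface, level with it; the furniture and walls round the work are solid. World frame = base frame: x ahead of the robot, y to its left, z up, the work surface at z = 0. Lengths are in m, angles in rad, forces in N, time in s.
With the tool pointing down it reaches from about 0.4 to 0.875 m from the base axis. Payload 19.3 kg.
Tool frame: the origin (TCP) lies at the very end of the fingers, on their centre line; the grasp point (between the pads) lies 19 mm behind it; z points along the fingers, y is the line along which they close (so a half turn about z gives the same grasp; the last joint's range is limited). The gripper opens to 85 mm and grips with 20 to 120 N. Pads are 22 mm wide; open, the fingers measure 114 mm over their backs; the gripper's body (76 mm by 85 mm) begins 54 mm behind the grasp point. The pads swing forward as they close: fully open they stand 13 mm farther back than shut.
Start: joints at [1.148, 0.521, -0.036, 1.599, 0.021, 1.021, -0.113], TCP at [0.216, -0.587, 0.231] pointing down, gripper open.
Joint ranges: [-2.91, 2.91], [-0.3, 2.13], [-1.5, 1.42], [0.17, 2.43], [-1.26, 4.41], [0.16, 1.93], [-2.52, 2.52]. Speed limits (rad/s): [1.89, 1.89, 2.39, 2.39, 3.01, 3.01, 3.01].

INTERFACE

Orientations are given as [roll, pitch, yaw] about the fixed x, y, z axes, in that order (R = Rz(yaw) Ry(pitch) Rx(roll)).
In Python, from workcell import bot gives the robot as it stands.
- The arm moves only by the shell command python3 -m crank 'ROWS' [FORCE]. ROWS is a JSON object of lists of equal length, an entry for each row: "travel": the shift along the world's x, y, z in cm, a list of three; "turn": the turn, a rotation vector about the world's x, y, z in degrees, a list of three; "gripper": the closure, from 0 (fully open) to 1 (shut). A call has exactly 5 rows; each row is the pose to reach, as a shift and turn from the pose commanded when the call began; what a row does not reach only later rows make up. A row lasts 1/10 s, in which the tool goes at most 50 mm and 8.59 degrees, less where a joint would pass 70% of its speed; a pose out of reach is approached as far as the arm can. A call with a gripper value outside its range is refused whole. The fingers move at their own pace and stop on an object; FORCE is the grip in N (left out, the last holds). Time passes only in rows, so rows that repeat a pose let the fingers close, or fill a call up. It gives the time, the measured TCP pose, the force, the opening and the grip force at its end, in the units of the state.
- bot.observe(): the state, without advancing time (a new reading comes with each control period).
- bot.grab_frame(name): name is "scene" or "top" or "wrist"; returns a dict with "pixels" (480x640x3 uint8, red, green, blue), "fx", "fy", "cx", "cy" (pixels), "extrinsics" (4x4, takes a point from world to camera coordinates). Camera axes: x right, y down, z forward; pixel columns grow to the right and rows downward; lengths in m; the calibration is good to about 2 mm. A picture is of the moment at which its call begins. There is no depth.
- bot.job_done(): hands the job in; it is judged then, once.
The state is a dict: "clock": time; "qpos": joint angles; "qd": joint speeds; "joint_efforts": joint torques, N m; "position": TCP position; "tool_rot": TCP orientation; "force": force on the tool from outside, world axes, zero at the start; "moment": the same for the moment, N m; "grip_width": finger opening in m; "finger_force": force on a finger pad.
Only numpy, scipy, OpenCV 4.12 (cv2) and the standard library are available. Lean on these libraries where they do the work, as an engineer would, in place of code of your own. Each camera call takes 0.05 s, during which the arm holds its last target. There are 200 camera calls.

## Working session

There is one attempt and no reset: what is moved stays moved. The work goes in short steps, Python scripts to look and compute and a shell command to move; the robot and the scene stay as the last step left them, time stands still between calls to the robot, and variables do not carry over. Pictures are saved under pics/ and viewed, at most 10 in all, crops included, and the job is handed in when it is done.

```bash
mkdir -p pics; cat > h.py <<'E'
from workcell import bot
import numpy as np, cv2, pickle
def shot(n,f):
    d=bot.grab_frame(n); cv2.imwrite('pics/'+f+'.png',cv2.cvtColor(np.asarray(d['pixels']),cv2.COLOR_RGB2BGR)); pickle.dump(d,open('pics/'+f+'.pkl','wb')); return d
def load(f): return pickle.load(open('pics/'+f+'.pkl','rb'))
def ray(d,u,v,z):
    E=np.array(d['extrinsics']);R,t=E[:3,:3],E[:3,3]
    c=-R.T@t; r=R.T@np.array([(u-d['cx'])/d['fx'],(v-d['cy'])/d['fy'],1]); return c+r*(z-c[2])/r[2]
def proj(d,p):
    E=np.array(d['extrinsics']);q=E[:3,:3]@np.array(p)+E[:3,3]; return np.array([d['fx']*q[0]/q[2]+d['cx'],d['fy']*q[1]/q[2]+d['cy']])
E
python3 - <<'E'
from h import *
for n in('top','scene'):
    d=shot(n,n+'0'); E=np.array(d['extrinsics']); print(n,d['fx'],(-E[:3,:3].T@E[:3,3]).round(3))
s=bot.observe(); print(s['clock'],s['position'],s['tool_rot'],s['force'])
E
```

```text
top 448.3433435504516 [0.336 0.003 0.922]
scene 526.6197819665987 [0.029 0.766 0.561]
0.1 [ 0.21583768 -0.58623713  0.23080024] [-3.14060372e+00  4.59515070e-05  3.52779402e-01] [-0.34421579  0.8386855  -0.21002513]
```

View pics/top0.png

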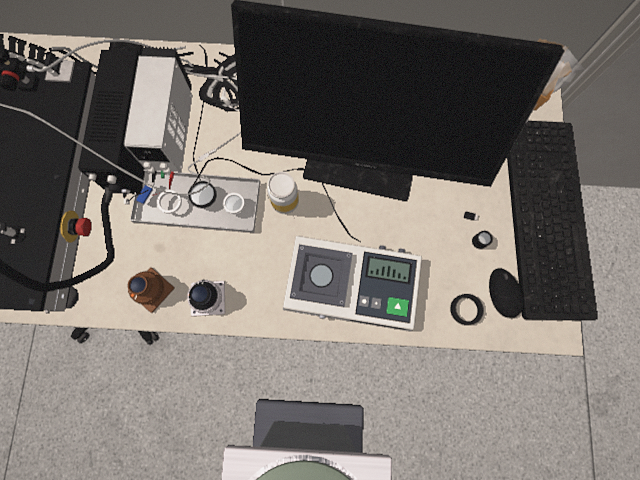

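View pics/scene0.png

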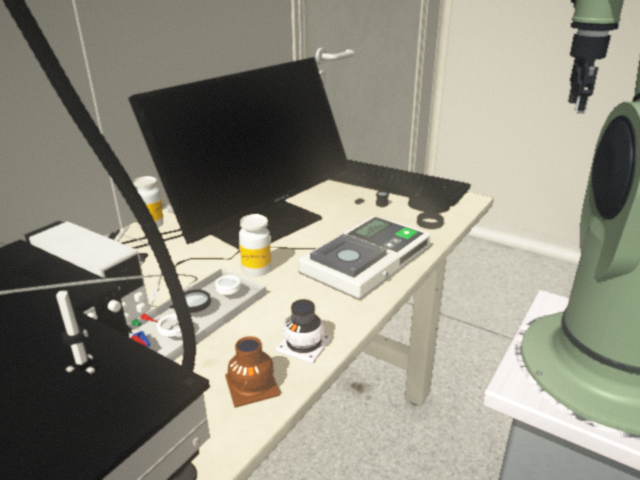

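Two candidates in the top view: a brown one on a brown plate (150,287) and a black one on a silver plate with a silver ring (206,297). The black one fits the description. I'll confirm with an enlarged crop.

```bash
python3 - <<'E'
from h import *
t=cv2.imread('pics/top0.png');s=cv2.imread('pics/scene0.png')
a=cv2.resize(t[270:325,175:235],(400,367),interpolation=2);b=cv2.resize(s[290:365,265:340],(400,400),interpolation=2)[:367]
c=cv2.resize(t[230:335,275:430],(325,220),interpolation=2)
im=np.zeros((590,800,3),np.uint8);im[:367,:400]=a;im[:367,400:]=b;im[370:590,:325]=c
cv2.imwrite('pics/c1.png',im)
d=load('top0')
for n,u,v,z in(('lensnose',203,292,.08),('nest',321,275,.043),('key',397.5,307,.042),('bottle',282,187,.113),('loupe',484,239,.03),('ring',466,309,.016)):print(n,ray(d,u,v,z).round(4))
E
```

```text
lensnose [0.4325 0.2117 0.08  ]
nest [ 0.4837 -0.0083  0.043 ]
key [ 0.4295 -0.1607  0.042 ]
bottle [0.6376 0.0761 0.113 ]
loupe [ 0.5799 -0.3387  0.03  ]
ring [ 0.4362 -0.3029  0.016 ]
```

View pics/c1.png

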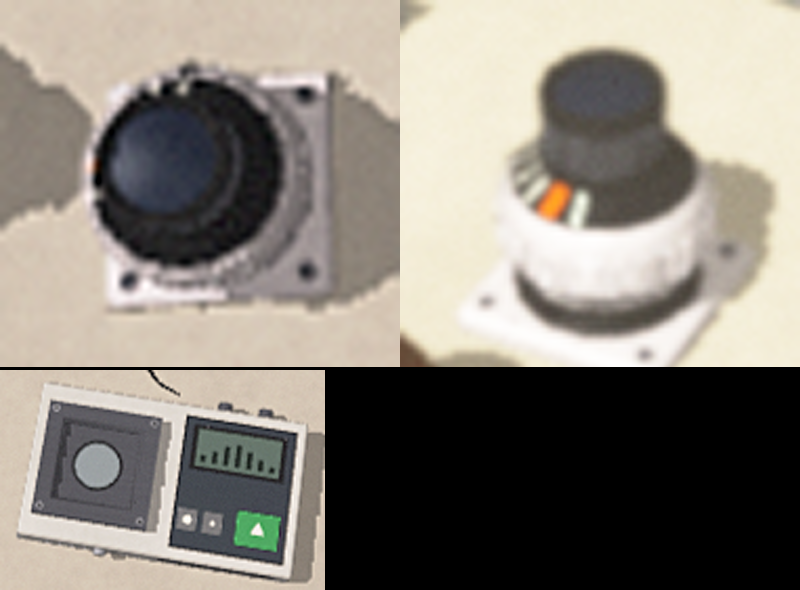

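The crop confirms it: black lens, silver plate, silver ring and orange mark. Next I'll rectify the top view at the relevant heights to measure poses and yaws.

```bash
cat >> h.py <<'E'
def rect(d,x0,x1,y0,y1,z,s=4000):
    # output: up=+x, left=+y ; s px per m
    W,H=int((y1-y0)*s),int((x1-x0)*s)
    src=np.float32([proj(d,(x,y,z)) for x,y in((x1,y1),(x1,y0),(x0,y0),(x0,y1))]);dst=np.float32([[0,0],[W,0],[W,H],[0,H]])
    return cv2.warpPerspective(cv2.cvtColor(np.asarray(d['pixels']),cv2.COLOR_RGB2BGR),cv2.getPerspectiveTransform(src,dst),(W,H),flags=2)
E
python3 - <<'E'
from h import *
d=load('top0')
im=np.zeros((600,800,3),np.uint8)
im[:400,:400]=rect(d,.37,.47,.15,.25,.008)     # plate
im[:400,400:]=rect(d,.37,.47,.15,.25,.051)
cv2.imwrite('pics/c2.png',im)
b=rect(d,.36,.60,-.22,.10,.038,2500); cv2.imwrite('pics/c3.png',b)
g=(b[...,1].astype(int)-b[...,2]>40)&(b[...,1]>110); ys,xs=np.nonzero(g)
z=.042; hh=np.array(load('top0')['pixels']).astype(int); m=(hh[...,1]-hh[...,0]>50)&(hh[...,1]-hh[...,2]>30); m[:, :370]=0; m[:280]=0;m[330:]=0;m[:,425:]=0
ys,xs=np.nonzero(m); P=np.array([ray(d,x,y,z)[:2] for x,y in zip(xs,ys)],np.float32); print('key',P.mean(0),cv2.minAreaRect(P))
E
```

```text
Traceback (most recent call last):
ValueError: could not broadcast input array from shape (399,400,3) into shape (400,400,3)
```

```bash
sed -i 's/int((y1-y0)\*s),int((x1-x0)\*s)/round((y1-y0)*s),round((x1-x0)*s)/' h.py
python3 - <<'E'
from h import *
d=load('top0')
im=np.zeros((600,800,3),np.uint8)
im[:300,:300]=rect(d,.37,.47,.15,.25,.008,3000)     # plate
im[300:,:300]=rect(d,.37,.47,.15,.25,.051,3000)
b=rect(d,.37,.57,-.20,.05,.038,2000); im[:400,300:]=b   # checker top
cv2.imwrite('pics/c2.png',im)
z=.042; hh=np.array(d['pixels']).astype(int); m=(hh[...,1]-hh[...,0]>50)&(hh[...,1]-hh[...,2]>30); m[:, :370]=0; m[:280]=0;m[330:]=0;m[:,425:]=0
ys,xs=np.nonzero(m); P=np.array([ray(d,x,y,z)[:2] for x,y in zip(xs,ys)],np.float32)*1000; print('key',P.mean(0),cv2.minAreaRect(P))
E
```

```text
key [ 430.91635 -160.04692] ((430.97161865234375, -160.14151000976562), (39.590206146240234, 32.466156005859375), 83.87211608886719)
```

View pics/c2.png

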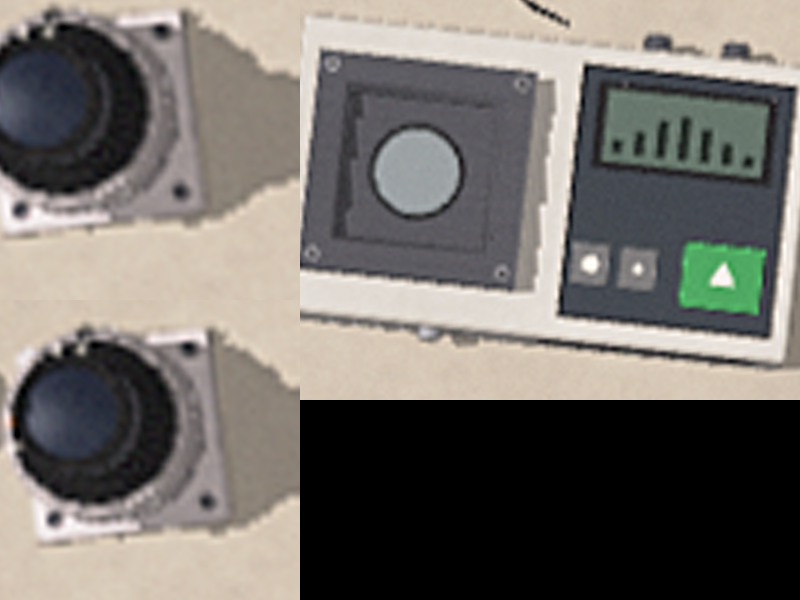

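Measured from the crop:
- **Lens:** (0.429, 0.218), yaw 5.6°, index near 0.
- **Nest:** (0.484, -0.008), checker yaw -6.3°.
- **Key:** (0.431, -0.160).

Next I'll move over the lens.

```bash

python3 -m crank '{"travel":[[4,3,0],[8,7,0],[12,10,0],[16,13,0],[19,16,0]],"turn":[[0,0,0],[0,0,0],[0,0,0],[0,0,0],[0,0,0]],"gripper":[0.3,0.3,0.3,0.3,0.3]}' 40
python3 -m crank '{"travel":[[1,5,0],[2,10,0],[2,15,0],[2,19,0],[2,23,0]],"turn":[[0,0,0],[0,0,0],[0,0,0],[0,0,0],[0,0,0]],"gripper":[0.3,0.3,0.3,0.3,0.3]}'
python3 -m crank '{"travel":[[0,5,0],[0,10,0],[0,15,0],[0,20,0],[0,24,0]],"turn":[[0,0,0],[0,0,0],[0,0,0],[0,0,0],[0,0,0]],"gripper":[0.3,0.3,0.3,0.3,0.3]}'
python3 -c "
from h import *
s=bot.observe();print(s['clock'],s['position'],s['tool_rot'],s['qpos'],s['grip_width'])"
```

```text
clock: 0.6
position: [0.4075, -0.4251, 0.2311]
tool_rot: [-3.141, -0.0, 0.353]
force: [0.3, -0.8, -0.2]
grip_width: 0.0596
finger_force: 0.0
clock: 1.1
position: [0.4256, -0.1945, 0.2312]
tool_rot: [-3.141, 0.0, 0.353]
force: [0.5, -0.2, 0.3]
grip_width: 0.0594
finger_force: 0.0
clock: 1.6
position: [0.4254, 0.0461, 0.2314]
tool_rot: [-3.141, -0.0, 0.354]
force: [0.8, -0.9, -1.2]
grip_width: 0.0599
finger_force: 0.0
1.6 [0.42540306 0.04610293 0.23139531] [-3.14145683e+00 -2.79950305e-04  3.54004518e-01] [ 0.02911256  0.22051145 -0.31958734  2.07670803  0.09083385  0.85698083
 -1.55957305] 0.05988808333691142
```

```bash

python3 -m crank '{"travel":[[0,5,0],[0,9,0],[0,13,0],[0,15,0],[0,15,0]],"turn":[[0,0,0],[0,0,0],[0,0,0],[0,0,0],[0,0,0]],"gripper":[0.3,0.3,0.3,0.3,0.3]}'
python3 - <<'E'
from h import *
d=shot('wrist','w1');s=bot.observe();print(s['position'],s['qpos'][6])
E=np.array(d['extrinsics']);print((-E[:3,:3].T@E[:3,3]).round(3),E[2,:3].round(2),proj(d,(.429,.218,.08)))
E
```

```text
clock: 2.1
position: [0.4254, 0.1963, 0.2311]
tool_rot: [-3.14, 0.0, 0.357]
force: [-0.5, -0.5, 0.2]
grip_width: 0.0599
finger_force: 0.0
[0.42551627 0.19435596 0.23097189] -1.9149986321520502
[0.491 0.22  0.374] [-0.26 -0.1  -0.96] [297.69088278 210.74626395]
```

View pics/w1.png

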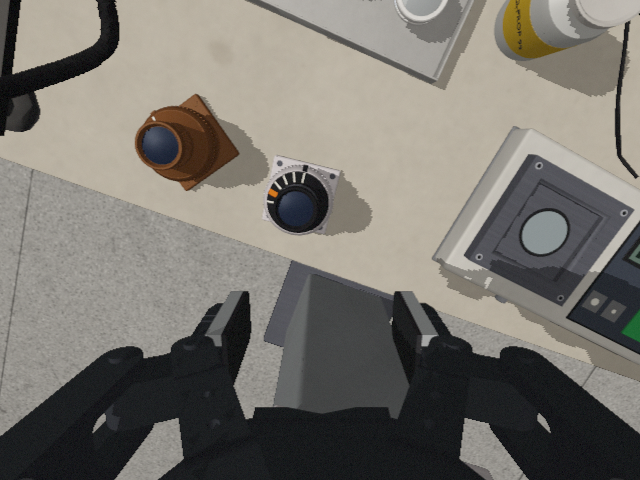

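Wrist view: nose centre at (298,209), against a prediction of (298,211), so the pose is confirmed. The index line at (305,170) stands at the 0° mark and the orange mark is at (273,193), so the ring needs +80°. Now I'll descend and grip the nose.

```bash

python3 -m crank '{"travel":[[0.4,2.3,0],[0.4,2.3,-4],[0.4,2.3,-8],[0.4,2.3,-11],[0.4,2.3,-13]],"turn":[[0,0,0],[0,0,0],[0,0,0],[0,0,0],[0,0,0]],"gripper":[0.3,0.3,0.3,0.3,0.3]}'
python3 -m crank '{"travel":[[0,0,-2],[0,0,-4],[0,0,-4.6],[0,0,-4.6],[0,0,-4.6]],"turn":[[0,0,0],[0,0,0],[0,0,0],[0,0,0],[0,0,0]],"gripper":[0.3,0.3,0.3,0.3,0.3]}'
python3 -c "
from h import *
s=bot.observe();print(s['clock'],s['position'],s['force'])"
```

```text
clock: 2.65
position: [0.4293, 0.2147, 0.0993]
tool_rot: [3.141, 0.002, 0.352]
force: [0.3, -0.5, 0.0]
grip_width: 0.0602
finger_force: 0.0
clock: 3.15
position: [0.4303, 0.2162, 0.056]
tool_rot: [3.142, -0.001, 0.352]
force: [-0.6, 0.1, 1.2]
grip_width: 0.0598
finger_force: 0.0
3.15 [0.43031366 0.21621034 0.05600518] [-0.58458927  0.12273531  1.15874277]
```

```bash

python3 -m crank '{"travel":[[-0.1,0.2,0],[-0.1,0.2,0],[-0.1,0.2,0],[-0.1,0.2,0],[-0.1,0.2,0]],"turn":[[0,0,0],[0,0,0],[0,0,0],[0,0,0],[0,0,0]],"gripper":[0.4,0.5,0.6,0.65,0.7]}' 50
python3 -m crank '{"travel":[[0,0,0],[0,0,0],[0,0,0.5],[0,0,1],[0,0,1.5]],"turn":[[0,0,0],[0,0,0],[0,0,0],[0,0,0],[0,0,0]],"gripper":[0.8,0.8,0.8,0.8,0.8]}' 50
python3 -m crank '{"travel":[[0,0,1],[0,0,3],[0,0,6],[0,0,9],[0,0,10]],"turn":[[0,0,0],[0,0,-3],[0,0,-6],[0,0,-9],[0,0,-12]],"gripper":[0.8,0.8,0.8,0.8,0.8]}'
```

```text
clock: 3.65
position: [0.4293, 0.219, 0.0561]
tool_rot: [-3.141, -0.001, 0.353]
force: [-2.9, 0.6, 12.3]
grip_width: 0.0364
finger_force: 48.6
clock: 4.15
position: [0.4289, 0.2183, 0.0707]
tool_rot: [3.141, 0.0, 0.353]
force: [0.3, 0.6, -5.8]
grip_width: 0.0365
finger_force: 51.1
clock: 4.65
position: [0.4297, 0.219, 0.1735]
tool_rot: [-3.14, -0.003, 0.141]
force: [-0.0, -0.9, -6.7]
grip_width: 0.0362
finger_force: 51.6
```

```bash

python3 -m crank '{"travel":[[1,-4,0],[2,-8.5,0],[3.5,-13.5,0],[4.5,-18,0],[5.1,-21,0]],"turn":[[0,0,0],[0,0,0],[0,0,0],[0,0,0],[0,0,0]],"gripper":[0.8,0.8,0.8,0.8,0.8]}'
python3 -m crank '{"travel":[[0.4,-1.6,0],[0.4,-1.6,-2],[0.4,-1.6,-4],[0.4,-1.6,-5],[0.4,-1.6,-5]],"turn":[[0,0,0],[0,0,0],[0,0,0],[0,0,0],[0,0,0]],"gripper":[0.8,0.8,0.8,0.8,0.8]}'
python3 - <<'E'
from h import *
d=shot('wrist','w2');t=shot('top','t2');s=shot('scene','s2');o=bot.observe();print(o['position'],o['tool_rot'],o['qpos'][6])
im=np.zeros((600,800,3),np.uint8)
f=lambda a:cv2.cvtColor(np.asarray(a['pixels']),cv2.COLOR_RGB2BGR)
im[:300,:400]=cv2.resize(f(d)[60:330,140:500],(400,300))
im[:300,400:]=cv2.resize(f(t)[225:330,280:420],(400,300),interpolation=2)
im[300:,:400]=cv2.resize(f(s)[180:300,290:450],(400,300),interpolation=2)
cv2.imwrite('pics/c4.png',im)
E
```

```text
clock: 5.15
position: [0.48, 0.0048, 0.1709]
tool_rot: [3.141, -0.0, 0.141]
force: [-0.8, 0.5, -6.4]
grip_width: 0.0363
finger_force: 52.1
clock: 5.65
position: [0.4832, -0.0074, 0.1197]
tool_rot: [-3.141, 0.002, 0.144]
force: [-0.2, 0.4, -5.6]
grip_width: 0.0366
finger_force: 52.0
[ 0.48433884 -0.00732855  0.12113907] [ 3.14156685e+00 -9.48220382e-04  1.43550739e-01] -1.7154242479657114
```

View pics/c4.png

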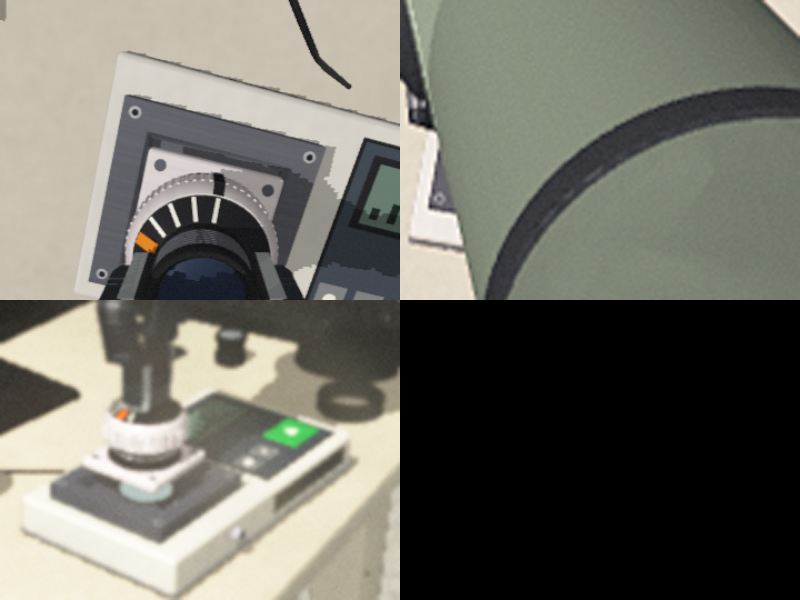

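Wrist crop: the lens hangs upright over the nest. The plate's back corners are at crop (150,148) and (283,178), the nest block's at (127,95) and (325,145). I'll compute the relative offset.

```bash
python3 - <<'E'
from h import *
d=load('w2'); k=.9
def P(u,v,z): return ray(d,140+u*k,60+v*k,z)[:2]
def an(a,b,h):
    v=a-b; y=np.degrees(np.arctan2(-v[0],v[1])); ya=v/np.linalg.norm(v); xa=np.array([ya[1],-ya[0]])
    print('len',np.linalg.norm(v),'yaw',y,'centre',(a+b)/2-xa*h)
an(P(150,148,.073),P(283,178,.073),.034)
an(P(127,95,.052),P(325,145,.052),.054)
an(P(135,112,.052),P(309,157,.052),.047)
print(proj(d,(.484,-.008,.073)))
# edges: subpixel line fits for plate back edge and block back edge
E
```

```text
len 0.06563966177725898 yaw -4.640444680507524 centre [ 0.4843556  -0.00781034]
len 0.10600512972752135 yaw -5.68248580686092 centre [ 0.48356223 -0.00856852]
len 0.09422632988725184 yaw -6.15026550043737 centre [ 0.48292071 -0.00782806]
[321.54181196 265.96962477]
```

```bash

python3 -m crank '{"travel":[[-0.05,0,-0.4],[-0.05,0,-0.7],[-0.05,0,-1.0],[-0.05,0,-1.2],[-0.05,0,-1.4]],"turn":[[0,0,-1.3],[0,0,-1.3],[0,0,-1.3],[0,0,-1.3],[0,0,-1.3]],"gripper":[0.8,0.8,0.8,0.8,0.8]}'
python3 -m crank '{"travel":[[0,0,-0.2],[0,0,-0.3],[0,0,-0.4],[0,0,-0.5],[0,0,-0.5]],"turn":[[0,0,0],[0,0,0],[0,0,0],[0,0,0],[0,0,0]],"gripper":[0.8,0.8,0.8,0.8,0.8]}'
```

```text
clock: 6.3
position: [0.4834, -0.0075, 0.1061]
tool_rot: [-3.142, 0.0, 0.121]
force: [-0.6, -0.1, -5.7]
grip_width: 0.0365
finger_force: 52.2
clock: 6.8
position: [0.4834, -0.0075, 0.1012]
tool_rot: [-3.142, 0.0, 0.121]
force: [-0.6, -0.3, -6.3]
grip_width: 0.0366
finger_force: 52.2
```

```bash

python3 -m crank '{"travel":[[0,0,-0.05],[0,0,-0.1],[0,0,-0.15],[0,0,-0.2],[0,0,-0.2]],"turn":[[0,0,0],[0,0,0],[0,0,0],[0,0,0],[0,0,0]],"gripper":[0.8,0.8,0.8,0.8,0.8]}'
```

```text
clock: 7.3
position: [0.4834, -0.0075, 0.0993]
tool_rot: [-3.142, -0.0, 0.121]
force: [-1.0, -0.1, -5.6]
grip_width: 0.0362
finger_force: 52.2
```

```bash

python3 -m crank '{"travel":[[0,0,-0.03],[0,0,-0.06],[0,0,-0.09],[0,0,-0.12],[0,0,-0.12]],"turn":[[0,0,0],[0,0,0],[0,0,0],[0,0,0],[0,0,0]],"gripper":[0.8,0.8,0.8,0.8,0.8]}'
```

```text
clock: 7.8
position: [0.4835, -0.0074, 0.0991]
tool_rot: [3.141, -0.001, 0.121]
force: [-9.1, 0.1, 24.7]
grip_width: 0.0363
finger_force: 55.5
```

Contact came at TCP z = 0.099, which is the nest floor. I'll ease off, release and rise.

```bash

python3 -m crank '{"travel":[[0,0,0.07],[0,0,0.07],[0,0,0.07],[0,0,0.07],[0,0,0.07]],"turn":[[0,0,0],[0,0,0],[0,0,0],[0,0,0],[0,0,0]],"gripper":[0.8,0.65,0.55,0.4,0.2]}'
python3 -m crank '{"travel":[[0,0,0],[0,0,2],[0,0,4],[0,0,6],[0,0,6]],"turn":[[0,0,0],[0,0,0],[0,0,0],[0,0,0],[0,0,0]],"gripper":[0,0,0,0,0]}'
python3 - <<'E'
from h import *
d=shot('wrist','w3');s=shot('scene','s3');o=bot.observe();print(o['position'],o['tool_rot'],o['qpos'][6],o['grip_width'])
im=np.zeros((600,800,3),np.uint8)
f=lambda a:cv2.cvtColor(np.asarray(a['pixels']),cv2.COLOR_RGB2BGR)
im[:,:400]=cv2.resize(f(d)[100:400,220:420],(400,600))
im[:300,400:]=cv2.resize(f(s)[180:300,290:450],(400,300),interpolation=2)
cv2.imwrite('pics/c5.png',im); print(proj(d,(.484,-.008,.123)),proj(d,(.4832,-.0074,.123)))
E
```

```text
clock: 8.3
position: [0.4836, -0.0075, 0.0988]
tool_rot: [-3.142, -0.0, 0.121]
force: [-0.5, -0.1, -0.5]
grip_width: 0.0644
finger_force: 0.0
clock: 8.8
position: [0.4846, -0.0075, 0.1608]
tool_rot: [3.141, -0.003, 0.12]
force: [0.7, 1.3, -0.7]
grip_width: 0.0851
finger_force: 0.0
[ 0.48352634 -0.0076072   0.15882968] [ 3.14145239e+00 -6.66867591e-04  1.20450359e-01] -1.708158633459596 0.08541858343039728
[321.03225815 274.35387454] [319.74548819 275.61243396]
```

View pics/c5.png

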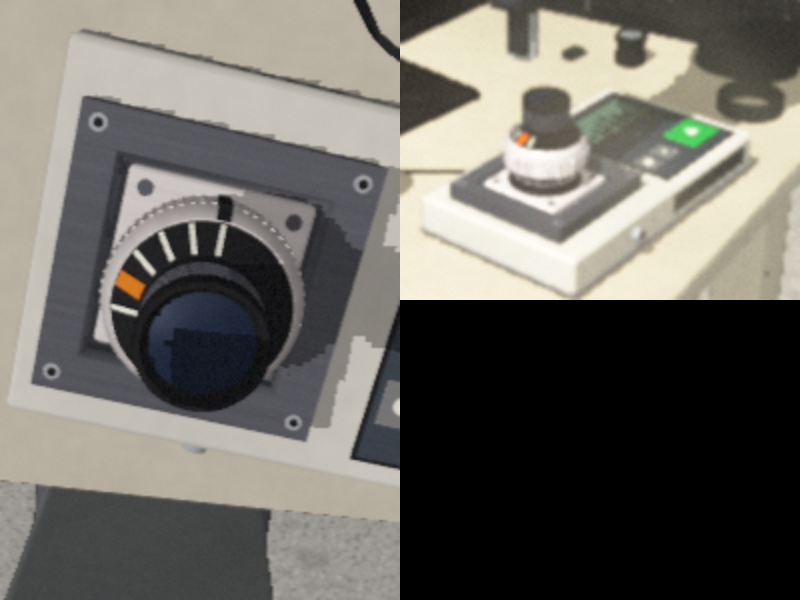

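The lens is seated flat in the nest and upright, with its nose at crop (203,342) and the index line still at the 0° mark. Now I'll go down round the ring.

```bash

python3 -m crank '{"travel":[[0.15,0,-3],[0.15,0,-6],[0.15,0,-8],[0.15,0,-9],[0.15,0,-9.5]],"turn":[[0,0,0],[0,0,0],[0,0,0],[0,0,0],[0,0,0]],"gripper":[0,0,0,0,0]}' 30
python3 -m crank '{"travel":[[0,0,-0.4],[0,0,-0.6],[0,0,-0.6],[0,0,-0.6],[0,0,-0.6]],"turn":[[0,0,0],[0,0,0],[0,0,0],[0,0,0],[0,0,0]],"gripper":[0,0,0,0.1,0.15]}' 30
python3 -m crank '{"travel":[[0,0,0],[0,0,0],[0,0,0],[0,0,0],[0,0,0]],"turn":[[0,0,0],[0,0,0],[0,0,0],[0,0,0],[0,0,0]],"gripper":[0.2,0.25,0.3,0.4,0.4]}' 30
```

```text
clock: 9.4
position: [0.4844, -0.0074, 0.0627]
tool_rot: [-3.141, 0.002, 0.121]
force: [0.0, 0.2, 0.6]
grip_width: 0.0854
finger_force: 0.0
clock: 9.9
position: [0.4852, -0.0075, 0.0582]
tool_rot: [3.142, -0.001, 0.121]
force: [-0.1, 0.1, 1.2]
grip_width: 0.0727
finger_force: 0.0
clock: 10.4
position: [0.4851, -0.0075, 0.0582]
tool_rot: [3.142, -0.001, 0.121]
force: [-2.7, 0.6, 8.5]
grip_width: 0.0651
finger_force: 30.7
```

```bash

python3 -m crank '{"travel":[[0,0,0],[0,0,0],[0,0,0],[0,0,0],[0,0,0]],"turn":[[0,0,5],[0,0,12],[0,0,20],[0,0,27],[0,0,34]],"gripper":[0.4,0.4,0.4,0.4,0.4]}' 30
python3 -m crank '{"travel":[[0,0,0],[0,0,0],[0,0,0],[0,0,0],[0,0,0]],"turn":[[0,0,7],[0,0,14],[0,0,21],[0,0,28],[0,0,34]],"gripper":[0.4,0.4,0.4,0.4,0.4]}' 30
python3 -m crank '{"travel":[[0,0,0],[0,0,0],[0,0,0],[0,0,0],[0,0,0]],"turn":[[0,0,5],[0,0,9],[0,0,13],[0,0,15],[0,0,15]],"gripper":[0.4,0.4,0.4,0.4,0.4]}' 30
python3 -c "
from h import *
o=bot.observe();print(o['moment'],o['qpos'][6])"
```

```text
clock: 10.9
position: [0.4846, -0.0075, 0.0582]
tool_rot: [3.142, 0.0, 0.719]
force: [-6.5, 0.8, 11.8]
grip_width: 0.065
finger_force: 31.4
clock: 11.4
position: [0.4844, -0.0073, 0.0582]
tool_rot: [-3.141, 0.0, 1.312]
force: [-7.8, -3.6, 14.6]
grip_width: 0.0654
finger_force: 31.6
clock: 11.9
position: [0.4843, -0.0073, 0.0582]
tool_rot: [-3.141, 0.0, 1.571]
force: [-9.1, 1.8, 14.9]
grip_width: 0.0652
finger_force: 31.8
[ 0.45299655  1.73185538 -0.01093821] -0.6816737052423613
```

```bash

python3 -m crank '{"travel":[[0,0,0],[0,0,0],[0,0,0],[0,0,0],[0,0,0]],"turn":[[0,0,0],[0,0,0],[0,0,0],[0,0,0],[0,0,0]],"gripper":[0.3,0.2,0.1,0,0]}' 30
python3 -m crank '{"travel":[[0,0,1],[0,0,4],[0,0,7],[0,0,10],[0,0,12]],"turn":[[0,0,0],[0,0,0],[0,0,0],[0,0,0],[0,0,0]],"gripper":[0,0,0,0,0]}' 30
python3 - <<'E'
from h import *
d=shot('wrist','w4');o=bot.observe();print(o['position'],o['tool_rot'],o['qpos'][6],o['grip_width'])
f=lambda a:cv2.cvtColor(np.asarray(a['pixels']),cv2.COLOR_RGB2BGR)
c=proj(d,(.484,-.008,.09)).astype(int);print(c)
cv2.imwrite('pics/c6.png',cv2.resize(f(d)[max(0,c[1]-120):c[1]+120,max(0,c[0]-160):c[0]+160],(800,600)))
E
```

```text
clock: 12.4
position: [0.485, -0.0075, 0.0578]
tool_rot: [3.142, -0.0, 1.569]
force: [0.7, 0.3, 0.1]
grip_width: 0.0854
finger_force: 0.0
clock: 12.9
position: [0.4852, -0.0073, 0.1804]
tool_rot: [3.14, -0.0, 1.57]
force: [-0.5, -0.3, 0.4]
grip_width: 0.0852
finger_force: 0.0
[ 0.4862155  -0.0071824   0.18247952] [3.13725041e+00 3.17046988e-04 1.56946817e+00] -0.4965793599418615 0.0853992844066873
[319 245]
```

View pics/c6.png

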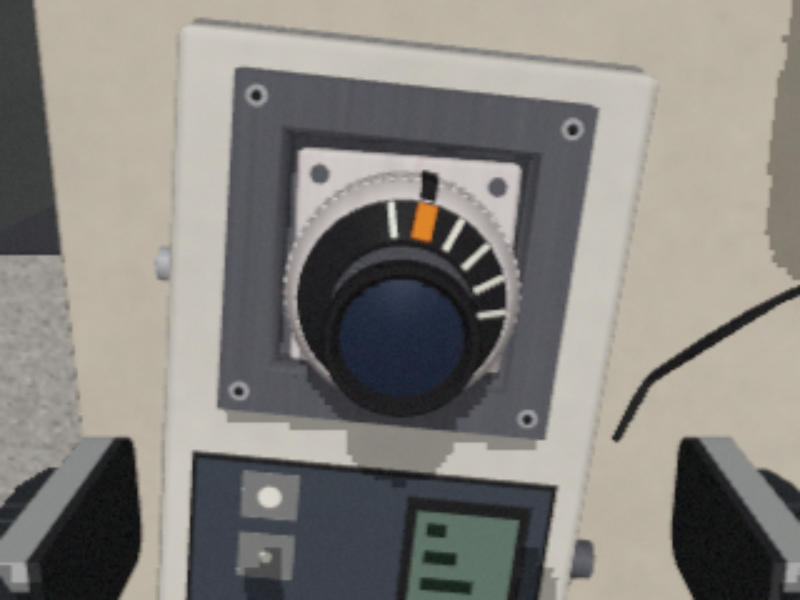

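The black index line at (430,185) stands at the orange mark (425,222), and the lens is flat in the nest. Now the key, with the fingers shut.

```bash

python3 -m crank '{"travel":[[-1,-3,0],[-2.2,-7,0],[-3.6,-11,0],[-4.8,-14,0],[-5.5,-15.3,-2]],"turn":[[0,0,0],[0,0,0],[0,0,0],[0,0,0],[0,0,0]],"gripper":[0.5,1,1,1,1]}' 40
python3 -m crank '{"travel":[[0,0,-4],[0,0,-7],[0,0,-9],[0,0,-10],[0,0,-10.7]],"turn":[[0,0,0],[0,0,0],[0,0,0],[0,0,0],[0,0,0]],"gripper":[1,1,1,1,1]}'
python3 -m crank '{"travel":[[0,0,-0.2],[0,0,-0.4],[0,0,-0.4],[0,0,-0.4],[0,0,-0.4]],"turn":[[0,0,0],[0,0,0],[0,0,0],[0,0,0],[0,0,0]],"gripper":[1,1,1,1,1]}'
```

```text
clock: 13.45
position: [0.4297, -0.1637, 0.1594]
tool_rot: [3.139, 0.002, 1.566]
force: [0.5, 0.1, -1.0]
grip_width: 0.0121
finger_force: 0.0
clock: 13.95
position: [0.43, -0.1604, 0.0506]
tool_rot: [-3.141, -0.0, 1.569]
force: [0.2, 0.2, 0.8]
grip_width: -0.0001
finger_force: 0.0
clock: 14.45
position: [0.4301, -0.1607, 0.0472]
tool_rot: [3.141, 0.0, 1.569]
force: [0.0, -0.2, 1.2]
grip_width: 0.0001
finger_force: 0.0
```

```bash

python3 -m crank '{"travel":[[0,0,-0.1],[0,0,-0.2],[0,0,-0.3],[0,0,-0.4],[0,0,-0.45]],"turn":[[0,0,0],[0,0,0],[0,0,0],[0,0,0],[0,0,0]],"gripper":[1,1,1,1,1]}'
python3 -m crank '{"travel":[[0,0,-0.05],[0,0,-0.1],[0,0,-0.13],[0,0,-0.13],[0,0,-0.13]],"turn":[[0,0,0],[0,0,0],[0,0,0],[0,0,0],[0,0,0]],"gripper":[1,1,1,1,1]}'
```

```text
clock: 14.95
position: [0.4299, -0.1604, 0.0422]
tool_rot: [-3.141, -0.0, 1.569]
force: [-1.0, -0.3, -0.8]
grip_width: 0.0001
finger_force: 0.0
clock: 15.45
position: [0.4299, -0.1605, 0.0411]
tool_rot: [3.142, 0.0, 1.569]
force: [-2.2, -0.4, 5.1]
grip_width: -0.0001
finger_force: 2.4
```

```bash

python3 -m crank '{"travel":[[0,0,-0.03],[0,0,-0.06],[0,0,-0.08],[0,0,-0.08],[0,0,-0.08]],"turn":[[0,0,0],[0,0,0],[0,0,0],[0,0,0],[0,0,0]],"gripper":[1,1,1,1,1]}'
python3 -m crank '{"travel":[[0,0,0],[0,0,0.2],[0,0,2],[0,0,5],[0,0,9]],"turn":[[0,0,0],[0,0,0],[0,0,0],[0,0,0],[0,0,0]],"gripper":[1,1,1,1,1]}'
python3 -m crank '{"travel":[[0,-4,3],[0,-8,5],[0,-12,5],[0,-15,5],[0,-15,5]],"turn":[[0,0,0],[0,0,0],[0,0,0],[0,0,0],[0,0,0]],"gripper":[1,1,1,1,1]}'
python3 - <<'E'
from h import *
t=shot('top','t5');s=shot('scene','s5');im=np.zeros((600,800,3),np.uint8)
f=lambda a:cv2.cvtColor(np.asarray(a['pixels']),cv2.COLOR_RGB2BGR)
im[:300,:400]=cv2.resize(f(t)[225:330,280:420],(400,300),interpolation=2)
im[:300,400:]=cv2.resize(f(s)[180:300,290:450],(400,300),interpolation=2)
im[300:,:400]=cv2.resize(f(t),(400,300));im[300:,400:]=cv2.resize(f(s),(400,300))
cv2.imwrite('pics/c7.png',im)
E
```

```text
clock: 15.95
position: [0.4299, -0.1605, 0.0406]
tool_rot: [3.141, 0.0, 1.569]
force: [-4.1, 1.4, 17.9]
grip_width: 0.0002
finger_force: 8.9
clock: 16.45
position: [0.4291, -0.1601, 0.1303]
tool_rot: [-3.139, -0.001, 1.57]
force: [-1.0, -1.4, 1.0]
grip_width: -0.0001
finger_force: 0.0
clock: 16.95
position: [0.4289, -0.3145, 0.1798]
tool_rot: [-3.141, 0.001, 1.564]
force: [0.3, 1.1, 0.3]
grip_width: 0.0
finger_force: 0.0
```

View pics/c7.png

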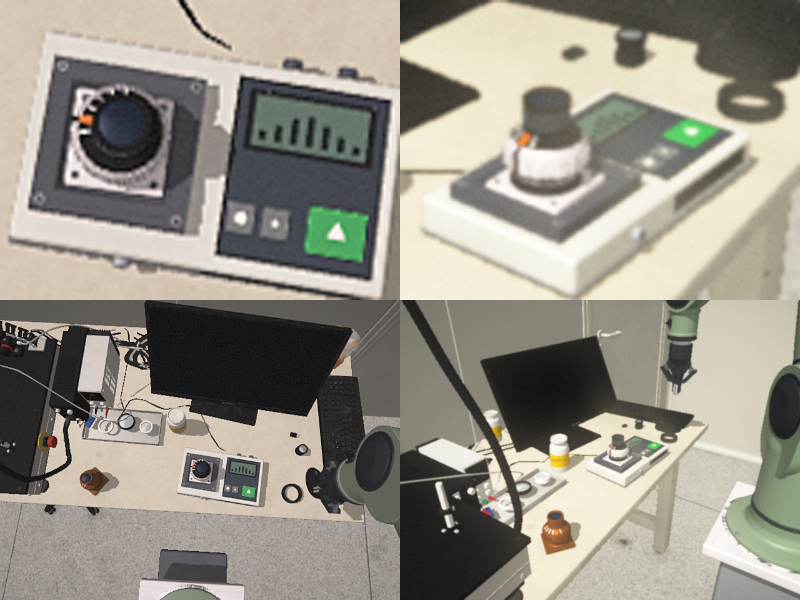

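The lens is seated and upright with its index at the orange mark, and the bystanders haven't moved. The key took an 18 N press and the robot is clear, so I'm handing in.

```bash
python3 -c "
from h import *
print(bot.job_done())"
```

```text
the job is handed in; nothing more can be done
None
```

The job is handed in at about 17 s: the lens sits upright and home in the nest, its ring is clicked in at the orange mark, and the green key was pressed with about 18 N; the hand-in gave no verdict.

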